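Set the film carrier at its latch and make the exposure

TASK

On the grey film copying stage, push the black film carrier by its yellow end with the fingertips all the way along its track until it stops, then let it go so that its spring brings it back onto the stop pin in the middle of its travel. Once it has latched there, press the red exposure button fully down and take the hand away. Only push and press: pick nothing up, and leave the film can, loupe, markers, camera and the other things on the table where they are.

Things in the scene. Friction and masses are not known exactly. Their poses are not given: they have to be found in the camera images.
- stage: Fixed grey film copying stage, 170 x 330 mm. Origin: on the table, under the middle of its lit window; z up. Its +y is the direction in which the carrier is pushed; its +x is the side with the stop pin. The free deck behind the carrier (y from -155 to -90 mm) is 28 mm high; the low rails (top 42 mm) stand at x = -55 and +77 mm; a control head 52 mm high fills y = 100 to 175 mm and carries the button (at x = -35 mm) and a loose film can (at about x = +50 mm).
- film_carrier (a joint): Travel of the black carrier sled (96 mm across x, 120 mm along y, underside 30 mm and top 56 mm above the table; too broad to pinch) along the stage's +y, in m: 0 at rest, 0.060 against the end stop, about 0.030 when latched on the stop pin. A spring always pulls it back towards 0, with about 3 N at 0 and 7 N at 0.060; after release it returns within half a second.
- push_face (a point): Centre of the carrier's upright yellow end face, the one to push: 92 mm wide, 26 mm high, spanning 30 to 56 mm above the table; it faces the stage's -y and moves with the carrier. A steel ear, 32 to 38 mm above the table, sticks out 22 mm from the carrier's +x side.
- stop_pin (a joint): Rise of the orange stop pin (8 mm across, at x = +59, y = -22 mm of the stage), in m: 0 when the carrier's steel ear covers it, about 0.010 when it has sprung up behind the ear, where it blocks the way back past the middle. It springs up by itself once the carrier is more than about 0.030 along.
- exposure_button (a joint): Travel of the red sprung button, in m: 0 up, 0.006 fully down (about 5 N); it springs back up.
- exposure_button_top (a point): Centre of the top of the red button (28 mm across), pressed straight down.
- film_can: Loose black film can with grey lid, 34 mm across, 51 mm high, standing on the stage's control head beside the button; origin under its centre.
- loupe: Loose black loupe, 52 mm across, 48 mm high, on the table on the stage's +x side; origin under its centre.
- marker_red: Loose marker with red cap, 130 mm long, 14 mm thick, lying on the table on the stage's -x side; origin under its middle.
- marker_green: Loose marker with green cap, 130 mm long, 14 mm thick, lying on the table on the stage's -x side; origin under its middle.
- camera: Loose black and silver camera, 135 mm wide, 92 mm high, on the robot's right; origin under its middle.
- wash_bottle: Loose white bottle, 64 mm across, 160 mm high, on the robot's left; origin under its centre.
- pen_cup: Loose blue cup, 72 mm across, 85 mm high, on the robot's left; origin under its centre.
- film_box: Loose small green and white film box, 36 x 60 x 36 mm, on the robot's right; origin under its centre.

How it is judged:
By the outcome, as a careful person would: the job done as asked, in the order asked, and still so for the second after the job is handed in, with the robot touching nothing.
It also fails if it takes over 45 s, if anything falls off the work surface, if the arm or the gripper's body presses on something with over 40 N, if the wrist force passes 120 N, or if a joint passes its speed limit or range.

ROBOT

A 6-joint arm with a two-finger parallel gripper is mounted at the origin on the work surface. World frame = base frame: x ahead of the robot, y to its left, z up, the work surface at z = 0. Lengths are in mm, angles in degrees, forces in N, time in s.
With the tool pointing down it reaches from about 375 to 925 mm from the base axis. Payload 5.7 kg.
Tool frame: the origin (TCP) lies at the very end of the fingers, on their centre line; the grasp point (between the pads) lies arm.pinch_z behind it (arm.pinch_z is the distance from the TCP to the grasp point, in mm); y points along the fingers, z is the direction in which the jaws open and shut, and the axes are right-handed (so a half turn about y gives the same grasp; the last joint's range is limited). The gripper opens to 88 mm and grips with 3 to 60 N. Pads are 20 mm wide; open, the fingers measure 115 mm over their backs; the gripper's body (75 mm by 178 mm) begins 61 mm behind the grasp point.
Start: joints at [57.806, 20.558, 86.54, -0, 72.909, -6.595], TCP at [259.237, 541.071, 222.623] pointing down, gripper open.
Joint ranges: [-170.27, 170.27], [-57.76, 135], [12.27, 136.19], [-55.21, 235.2], [11.17, 155.16], [-170.74, 170.74]. Speed limits (degrees/s): [136.94, 136.94, 180, 180, 180, 180].

INTERFACE

Orientations are given as a 3x3 rotation matrix whose columns are the frame's x, y, z axes.
In Python, from station import arm gives the robot as it stands. The module is installed in compiled form; this text tells all that it offers.
- The arm moves only by the shell command python3 -m inch 'ROWS' [FORCE]. ROWS is JSON, a list of rows, each a list of 7 numbers: the turn, a rotation vector about the world's x, y, z each as a share of pi rad, from -1 to 1, then the shift along the world's x, y, z each as a share of 10 cm, from -1 to 1, then the opening, from -1 (shut) to 1 (fully open). A call has 1 to 20 rows; each row is the pose to reach, as a shift and turn from the pose measured when the call began, turning the shorter way round; what a row does not reach only later rows make up. A row lasts 1/12 s, in which the tool goes at most 41.7 mm and 7.16 degrees, less where a joint would pass 70% of its speed; a pose out of reach is approached as far as the arm can. A call with a number of a shift or a turn outside -1 to 1 is refused whole. A call with a gripper value outside its range is refused whole. The fingers move at their own pace and stop on an object; FORCE is the grip in N (left out, the last holds). Time passes only in rows, so rows that repeat a pose let the fingers close. It gives the time, the measured TCP pose, the force and the opening at its end, in the units of the state.
- arm.get_state(): the state, without advancing time (a new reading comes with each control period).
- arm.grab_frame(name): name is "scene" or "side" or "wrist"; returns a dict with "frame" (384x512x3 uint8, red, green, blue), "camera_matrix" (3x3 intrinsics, pixels), "pose" (4x4, takes a point from camera to world coordinates). Camera axes: x right, y up, looking along -z (the intrinsics and any distortion apply to the point x, -y, -z); pixel columns grow to the right and rows downward; lengths in mm; the calibration is good to about 2 mm. A picture is of the moment at which its call begins. There is no depth.
- arm.finish_job(): hands the job in, once; it reports no verdict.
Trained networks look in a picture, given as the dict that the camera call returned (one of the last four; its "shot" number tells which), for a name from the list of things; names that differ only in an ending like _2 or _b are one class to them, and where a whole thing is asked for, a point or a joint stands for the part that bears it (a point fixed in the world has none). Each returns a list of dicts, best first, with "score" (0 to 1); they miss things now and then, are a little off and sometimes report something else, mostly with a low value. They report only what shows in the picture. A call takes as long as a camera call.
- arm.regions_of(picture, name): "mask" (384x512 bool, what is visible of it) and "pixel" ([column, row] in pixels, amid what is visible of it).
The state is a dict: "time_s": time; "joint_positions": joint angles; "joint_vel": joint speeds; "effort": joint torques, N m; "position": TCP position; "tcp_rot": TCP orientation; "ft_force": force on the tool from outside, world axes, zero at the start; "ft_torque": the same for the moment, N m; "opening": finger opening in mm.
Only numpy, scipy, OpenCV 4.12 (cv2) and the standard library are available. Lean on these libraries where they do the work, as an engineer would, in place of code of your own. Each camera call takes 0.05 s, during which the arm holds its last target.

## Working session

There is one attempt and no reset: what is moved stays moved. The work goes in short steps, Python scripts to look and compute and a shell command to move; the robot and the scene stay as the last step left them, time stands still between calls to the robot, and variables do not carry over. Pictures are saved under pics/ and viewed, and the job is handed in when it is done.

```bash
mkdir -p pics; cat > h.py <<'E'
import numpy as np, cv2
from station import arm
def save(p,n): cv2.imwrite('pics/'+n,p['frame'][:,:,::-1])
def ray(p,px):
    K=np.array(p['camera_matrix']);T=np.array(p['pose'])
    d=np.linalg.inv(K)@np.array([px[0],px[1],1.]); d=np.array([d[0],-d[1],-d[2]])
    return T[:3,3],T[:3,:3]@d
def atz(p,px,z):
    o,d=ray(p,px); return o+d*(z-o[2])/d[2]
def proj(p,X):
    K=np.array(p['camera_matrix']);T=np.array(p['pose'])
    c=T[:3,:3].T@(np.array(X)-T[:3,3]); u=K@np.array([c[0],-c[1],-c[2]]); return u[:2]/u[2]
E
python3 - <<'E'
from h import *
s=arm.get_state();print({k:np.round(v,2).tolist() for k,v in s.items()},arm.pinch_z)
for n in ['scene','side','wrist']:
    p=arm.grab_frame(n);save(p,n+'0.png');print(n,[k for k in p],np.round(p['pose'],2).tolist())
    for o in ['stage','film_carrier','push_face','exposure_button','stop_pin','film_can','loupe']:
        r=arm.regions_of(p,o)
        print(o,[(round(q['score'],2),np.round(q['pixel']).tolist(),int(q['mask'].sum())) for q in r[:2]])
E
```

```text
{'time_s': 0.0, 'joint_positions': [57.81, 20.6, 86.6, 0.0, 72.91, -6.6], 'joint_vel': [-0.02, 0.11, 0.13, -0.04, 0.06, 0.1], 'effort': [0.0, -51.54, -27.07, 0.07, 0.04, -0.0], 'position': [258.84, 540.52, 221.81], 'tcp_rot': [[0.9, -0.0, 0.43], [-0.43, -0.0, 0.9], [-0.0, -1.0, -0.0]], 'ft_force': [-0.58, 0.71, -0.7], 'ft_torque': [0.01, -0.01, 0.05], 'opening': 87.98} 18.700000000000003
scene ['frame', 'camera_matrix', 'pose', 'shot'] [[0.77, -0.39, 0.5, 1224.6], [0.63, 0.47, -0.61, -806.52], [0.01, 0.79, 0.61, 887.73], [0.0, 0.0, 0.0, 1.0]]
stage [(0.95, [255.0, 205.0], 5108)]
film_carrier [(0.92, [251.0, 205.0], 1406)]
push_face [(0.85, [249.0, 206.0], 1372), (0.69, [285.0, 127.0], 491)]
exposure_button [(0.49, [273.0, 165.0], 57)]
stop_pin []
film_can [(0.69, [293.0, 175.0], 206)]
loupe [(0.88, [279.0, 233.0], 394)]
side ['frame', 'camera_matrix', 'pose', 'shot'] [[0.83, 0.39, -0.41, -20.62], [-0.56, 0.58, -0.59, -801.98], [0.01, 0.72, 0.7, 1015.23], [0.0, 0.0, 0.0, 1.0]]
stage [(0.58, [255.0, 206.0], 5032)]
film_carrier [(0.65, [262.0, 206.0], 1134), (0.27, [361.0, 289.0], 1759)]
push_face [(0.68, [258.0, 211.0], 1223)]
exposure_button [(0.33, [147.0, 155.0], 516)]
stop_pin []
film_can [(0.5, [239.0, 168.0], 173)]
loupe [(0.81, [300.0, 204.0], 240)]
wrist ['frame', 'camera_matrix', 'pose', 'shot'] [[0.43, -0.87, -0.24, 192.56], [0.9, 0.42, 0.12, 573.62], [-0.0, -0.27, 0.96, 384.65], [0.0, 0.0, 0.0, 1.0]]
stage []
film_carrier []
push_face []
exposure_button []
stop_pin []
film_can []
loupe []
```

View pics/scene0.png

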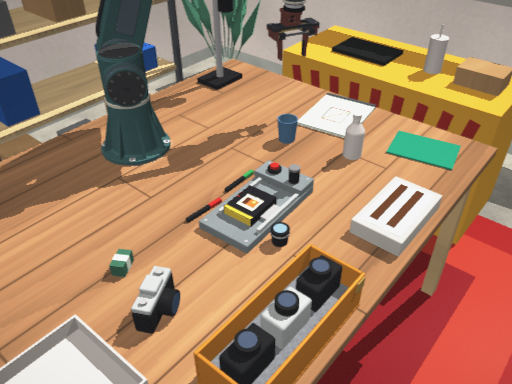

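View pics/side0.png

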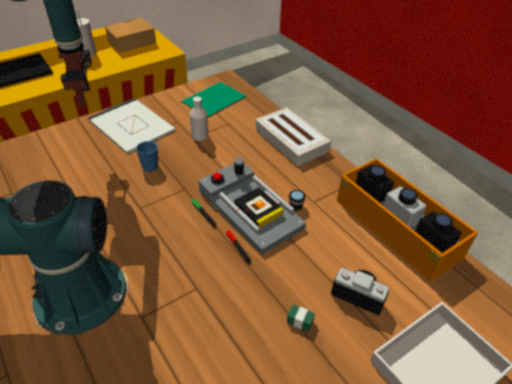

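```bash
python3 - <<'E'
import cv2
for n,(x,y) in {'scene':(190,145),'side':(185,145)}.items():
    a=cv2.imread(f'pics/{n}0.png')[y:y+110,x:x+140]
    cv2.imwrite(f'pics/{n}0c.png',cv2.resize(a,None,fx=5.4,fy=5.4,interpolation=cv2.INTER_CUBIC))
E
```

```text
(no output)
```

View pics/scene0c.png

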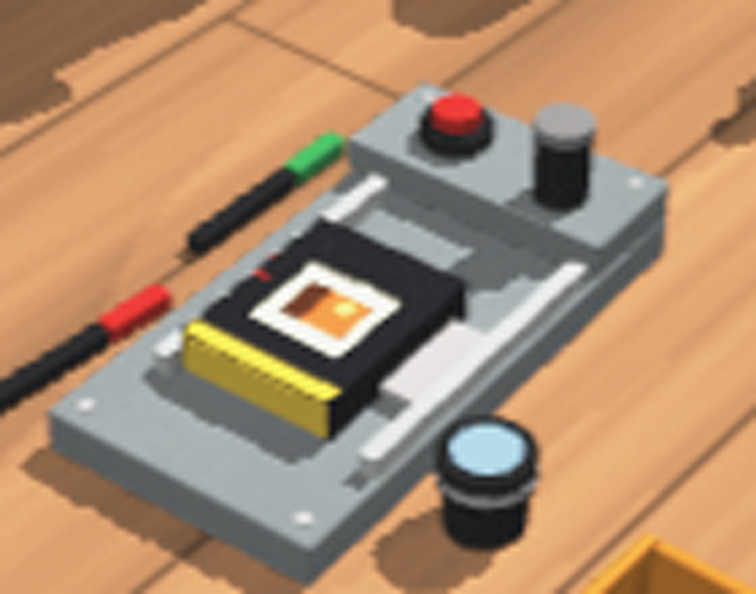

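View pics/side0c.png

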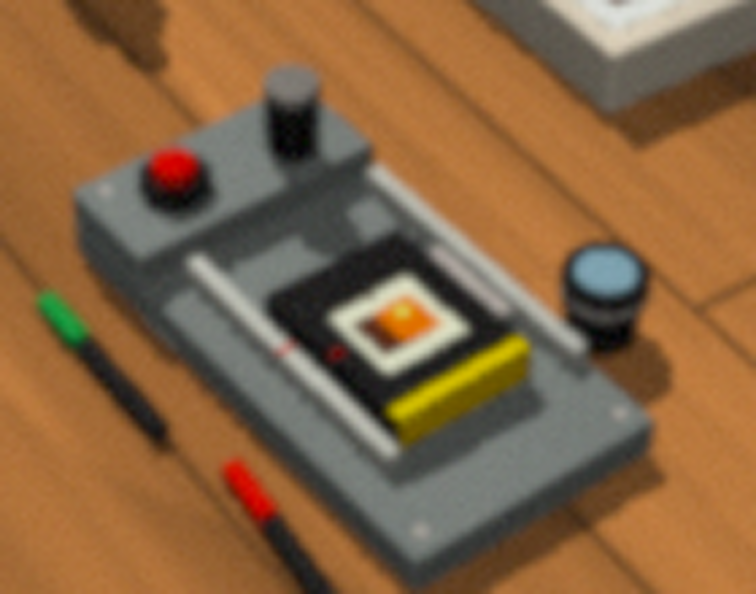

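```bash
cat > fit.py <<'E'
from h import *
from scipy.optimize import least_squares
P={'scene':((190,145),[((-85,-155,28),(52,413)),((85,-155,28),(308,548)),((-85,100,52),(350,140)),((85,100,52),(598,248)),((85,175,52),(665,185)),((-85,175,52),(425,85)),((-46,-90,56),(188,325)),((46,-90,56),(335,400))],(458,113)),
'side':((185,145),[((85,-155,28),(650,425)),((-85,-155,28),(418,560)),((-85,175,52),(78,195)),((-85,100,52),(142,260)),((85,100,52),(370,152)),((46,-90,56),(528,345)),((-46,-90,56),(392,408))],(175,168))}
pics={n:arm.grab_frame(n) for n in P}
def w(v,X): c,s=np.cos(v[2]),np.sin(v[2]); return np.array([v[0]+c*X[0]-s*X[1],v[1]+s*X[0]+c*X[1],X[2]])
def px(off,c): return np.array(c)/5.4+np.array(off)-0.4
def res(v,ns=P):
    return np.concatenate([proj(pics[n],w(v,X))-px(P[n][0],c) for n in ns for X,c in P[n][1]])
for ns in (['scene'],['side'],['scene','side']):
    best=min((least_squares(res,[600,100,a],args=(ns,),x_scale=[100,100,1]) for a in np.arange(0,6.2,1)),key=lambda r:r.cost)
    print(ns,best.x[:2],np.degrees(best.x[2]),np.sqrt(np.mean(best.fun**2))); 
print(np.round(best.fun.reshape(-1,2),1).tolist())
v=best.x
for n in P:
    o=px(P[n][0],P[n][2])
    for z in (64,70):
        q=atz(pics[n],o,z); c,s=np.cos(v[2]),np.sin(v[2]);d=q[:2]-v[:2]; print(n,z,q,[c*d[0]+s*d[1],-s*d[0]+c*d[1]])
E=[]
(o1,d1),(o2,d2)=[ray(pics[n],px(P[n][0],P[n][2])) for n in P]
A=np.array([d1,-d2]).T;t=np.linalg.lstsq(A,o2-o1,rcond=None)[0];print('tri',o1+d1*t[0],o2+d2*t[1])
E
python3 fit.py
```

```text
['scene'] [5.46767904e+02 5.44267741e-01] 363.37813860425433 0.7888469755692369
['side'] [ 5.43891488e+02 -1.95660825e-02] 362.96069319900823 1.1459221583344872
['scene', 'side'] [545.43899474   0.89003766] 3.1758393405942917 1.0244531628369011
[[-1.3, -0.9], [0.3, 0.0], [-0.6, -0.5], [0.4, -0.3], [1.5, -0.9], [-0.2, -1.3], [-0.8, 0.8], [-1.5, -0.0], [1.4, -1.5], [-0.3, 0.2], [-1.6, -1.5], [-0.3, -0.5], [0.9, -2.1], [0.4, -0.2], [1.3, 1.8]]
scene 64 [498.91729603 141.74810745  64.        ] [np.float64(-38.646647449662055), np.float64(143.21906618264904)]
scene 70 [504.20310935 134.84094501  70.        ] [np.float64(-33.75161208242571), np.float64(136.02967509395566)]
side 64 [504.80758614 139.01712995  64.        ] [np.float64(-32.916701009191705), np.float64(140.1659580109616)]
side 70 [501.49338382 133.08171381  70.        ] [np.float64(-36.55463829647532), np.float64(134.42326577122327)]
tri [502.95338653 136.47400279  68.58142229] [502.8432367  135.49916989  67.55623934]
```

```bash
for i in 1 2 3 4; do :; done
python3 -m inch '[[0,0,-0.05,0.42,-0.95,0,-1],[0,0,-0.05,0.42,-0.95,0,-1],[0,0,-0.05,0.42,-0.95,0,-1],[0,0,-0.05,0.42,-0.95,0,-1]]'
python3 -m inch '[[0,0,-0.05,0.42,-0.95,0,-1],[0,0,-0.05,0.42,-0.95,0,-1],[0,0,-0.05,0.42,-0.95,0,-1],[0,0,-0.05,0.42,-0.95,0,-1]]'
python3 -m inch '[[0,0,-0.05,0.42,-0.95,0,-1],[0,0,-0.05,0.42,-0.95,0,-1],[0,0,-0.05,0.42,-0.95,0,-1],[0,0,-0.05,0.42,-0.95,0,-1]]'
python3 -m inch '[[0,0,-0.05,0.42,-0.95,0,-1],[0,0,-0.05,0.42,-0.95,0,-1],[0,0,-0.05,0.42,-0.95,0,-1],[0,0,-0.05,0.42,-0.95,0,-1]]'
```

```text
time_s: 1.63
position: [302.1, 442.4, 222.5]
tcp_rot: [[0.822, -0.0, 0.57], [-0.57, -0.003, 0.822], [0.001, -1.0, -0.002]]
ft_force: [0.7, -0.2, -0.8]
opening: 64.4
time_s: 1.97
position: [345.2, 344.7, 222.6]
tcp_rot: [[0.721, -0.0, 0.693], [-0.693, -0.004, 0.721], [0.003, -1.0, -0.003]]
ft_force: [-0.2, 0.4, -0.8]
opening: 38.1
time_s: 2.3
position: [388.8, 248.0, 222.9]
tcp_rot: [[0.601, 0.001, 0.799], [-0.799, -0.004, 0.601], [0.004, -1.0, -0.002]]
ft_force: [0.4, -0.7, 0.3]
opening: 11.2
time_s: 2.63
position: [433.2, 151.8, 223.2]
tcp_rot: [[0.467, 0.002, 0.884], [-0.884, -0.004, 0.467], [0.005, -1.0, -0.0]]
ft_force: [0.8, 0.2, 0.6]
opening: 0.3
```

```bash

python3 -m inch '[[0,0,-0.046,0.39,-0.94,0,-1],[0,0,-0.046,0.39,-0.94,0,-1],[0,0,-0.046,0.39,-0.94,0,-1],[0,0,-0.046,0.39,-0.94,0,-1]]' | tail -0
python3 -m inch '[[0,0,-0.046,0.39,-0.94,0,-1],[0,0,-0.046,0.39,-0.94,0,-1],[0,0,-0.046,0.39,-0.94,0,-1],[0,0,-0.046,0.39,-0.94,0,-1]]' | tail -0
python3 -m inch '[[0,0,-0.046,0.39,-0.94,0,-1],[0,0,-0.046,0.39,-0.94,0,-1],[0,0,-0.046,0.39,-0.94,0,-1],[0,0,-0.046,0.39,-0.94,0,-1],[0,0,-0.046,0.39,-0.94,0,-1],[0,0,-0.046,0.39,-0.94,0,-1]]'
python3 - <<'E'
from h import *
p=arm.grab_frame('wrist');cv2.imwrite('pics/w1.png',cv2.resize(p['frame'][:,:,::-1],None,fx=1.5,fy=1.5))
v=[545.44,.89,np.radians(3.176)]
from math import *
def w(X): c,s=cos(v[2]),sin(v[2]); return np.array([v[0]+c*X[0]-s*X[1],v[1]+s*X[0]+c*X[1],X[2]])
for X in [(-46,-90,56),(46,-90,56),(-85,-155,28),(85,-155,28),(-85,100,52),(85,100,52),(-35,137,68)]: print(X,w(X).round(1),np.round(proj(p,w(X))*1.5))
E
```

```text
time_s: 3.8
position: [554.7, -128.9, 223.3]
tcp_rot: [[0.05, 0.003, 0.999], [-0.999, -0.004, 0.05], [0.004, -1.0, 0.002]]
ft_force: [0.1, 0.3, 0.2]
opening: 1.0
(-46, -90, 56) [504.5 -91.5  56. ] [312. 215.]
(46, -90, 56) [596.4 -86.4  56. ] [439. 214.]
(-85, -155, 28) [ 469.2 -158.6   28. ] [274. 291.]
(85, -155, 28) [ 638.9 -149.2   28. ] [479. 290.]
(-85, 100, 52) [455.  96.  52.] [236. -95.]
(85, 100, 52) [624.8 105.4  52. ] [510. -96.]
(-35, 137, 68) [502.9 135.7  68. ] [ 310. -190.]Exception ignored on flushing sys.stdout:
BrokenPipeError: [Errno 32] Broken pipe
Exception ignored on flushing sys.stdout:
BrokenPipeError: [Errno 32] Broken pipe
```

View pics/w1.png

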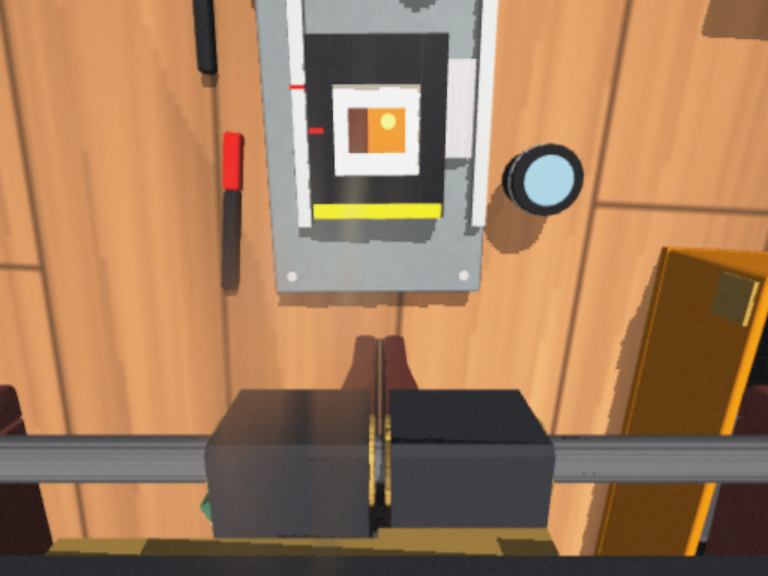

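```bash

python3 - <<'E'
from h import *
p=arm.grab_frame('scene')
for px in [(312,249),(288,300),(321,265),(353,115),(287,115)]:
  for z in (60,100,160): print(px,z,atz(p,px,z).round())
E
python3 -m inch '[[0,0,0,-0.04,0,-0.4,-1],[0,0,0,-0.04,0,-0.8,-1],[0,0,0,-0.04,0,-1,-1],[0,0,0,-0.04,0,-1,-1]]'
```

```text
(312, 249) 60 [791. -79.  60.]
(312, 249) 100 [ 812. -114.  100.]
(312, 249) 160 [ 843. -167.  160.]
(288, 300) 60 [ 841. -244.   60.]
(288, 300) 100 [ 859. -271.  100.]
(288, 300) 160 [ 887. -312.  160.]
(321, 265) 60 [ 838. -110.   60.]
(321, 265) 100 [ 857. -143.  100.]
(321, 265) 160 [ 885. -194.  160.]
(353, 115) 60 [515. 581.  60.]
(353, 115) 100 [549. 514. 100.]
(353, 115) 160 [601. 413. 160.]
(287, 115) 60 [332. 427.  60.]
(287, 115) 100 [375. 368. 100.]
(287, 115) 160 [440. 278. 160.]
time_s: 4.23
position: [546.5, -126.3, 119.4]
tcp_rot: [[0.052, -0.005, 0.999], [-0.999, -0.002, 0.052], [0.001, -1.0, -0.005]]
ft_force: [-0.7, 0.1, 0.2]
opening: 0.7
```

```bash

python3 -m inch '[[0,0,0,0.04,-0.02,-0.4,-1],[0,0,0,0.04,-0.02,-0.76,-1],[0,0,0,0.04,-0.02,-0.76,-1],[0,0,0,0.04,-0.02,-0.76,-1],[0,0,0,0.04,-0.02,-0.76,-1]]'
python3 - <<'E'
from h import *
p=arm.grab_frame('side');cv2.imwrite('pics/s2.png',cv2.resize(p['frame'][130:270,170:330,::-1],None,fx=4.5,fy=4.2,interpolation=2))
E
```

```text
time_s: 4.65
position: [551.9, -128.2, 45.7]
tcp_rot: [[0.052, -0.003, 0.999], [-0.999, -0.002, 0.052], [0.002, -1.0, -0.003]]
ft_force: [-0.5, 0.8, 0.4]
opening: 0.6
```

View pics/s2.png

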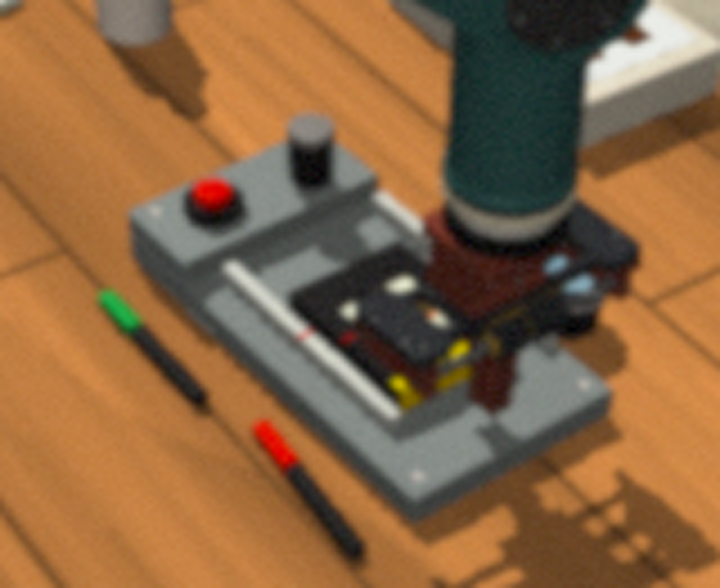

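```bash

python3 -m inch '[[0,0,0,-0.005,0.1,-0.05,-1],[0,0,0,-0.01,0.2,-0.05,-1],[0,0,0,-0.015,0.28,-0.05,-1],[0,0,0,-0.02,0.35,-0.05,-1],[0,0,0,-0.02,0.35,-0.05,-1]]'
```

```text
time_s: 5.12
position: [551.4, -92.8, 42.4]
tcp_rot: [[0.054, 0.001, 0.999], [-0.999, -0.004, 0.054], [0.004, -1.0, 0.001]]
ft_force: [1.3, -2.2, 2.4]
opening: 0.4
```

```bash

python3 -m inch '[[0,0,0,-0.005,0.1,0,-1],[0,0,0,-0.01,0.2,0,-1],[0,0,0,-0.02,0.3,0,-1],[0,0,0,-0.02,0.4,0,-1],[0,0,0,-0.02,0.4,0,-1]]'
python3 -m inch '[[0,0,0,-0.003,0.05,0,-1],[0,0,0,-0.005,0.08,0,-1],[0,0,0,-0.005,0.1,0,-1],[0,0,0,-0.005,0.1,0,-1]]'
```

```text
time_s: 5.53
position: [549.3, -52.2, 42.6]
tcp_rot: [[0.055, 0.001, 0.998], [-0.998, -0.005, 0.055], [0.005, -1.0, 0.001]]
ft_force: [-0.2, -6.4, 0.5]
opening: 0.7
time_s: 5.87
position: [548.8, -42.8, 42.7]
tcp_rot: [[0.056, 0.001, 0.998], [-0.998, -0.007, 0.056], [0.007, -1.0, 0.001]]
ft_force: [0.1, -5.6, -1.3]
opening: 0.6
```

```bash

python3 - <<'E'
from h import *
p=arm.grab_frame('wrist');cv2.imwrite('pics/w3.png',cv2.resize(p['frame'][:,:,::-1],None,fx=1.5,fy=1.5))
E
```

```text
(no output)
```

View pics/w3.png

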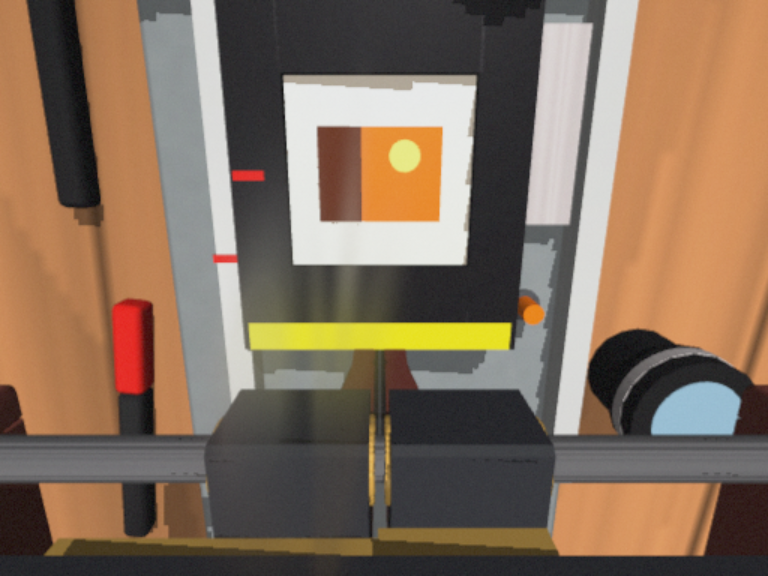

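The picture shows the orange pin already up at about (532, 312). The push force is only about 6 N, so the carrier hasn't reached the end stop yet and I keep pushing.

```bash

python3 -m inch '[[0,0,0,0,0.02,0,-1],[0,0,0,0,0.04,0,-1],[0,0,0,0,0.04,0,-1]]'
python3 -m inch '[[0,0,0,0,0.02,0,-1],[0,0,0,0,0.03,0,-1],[0,0,0,0,0.03,0,-1]]'
```

```text
time_s: 6.17
position: [548.9, -42.5, 42.8]
tcp_rot: [[0.059, 0.001, 0.998], [-0.998, -0.013, 0.059], [0.013, -1.0, 0.0]]
ft_force: [-1.9, -19.6, -1.7]
opening: 0.9
time_s: 6.42
position: [548.9, -42.6, 42.9]
tcp_rot: [[0.062, 0.001, 0.998], [-0.998, -0.018, 0.062], [0.018, -1.0, -0.0]]
ft_force: [-1.0, -17.2, -1.4]
opening: 0.1
```

The carrier is at the end stop: motion stalled and force went from about 6 to 19 N. Now I let it go.

```bash

python3 -m inch '[[0,0,0,0.02,-0.4,0,-1],[0,0,0,0.04,-0.8,0,-1],[0,0,0,0.04,-0.85,0,-1],[0,0,0,0.04,-0.85,0,-1],[0,0,0,0.04,-0.85,0.1,-1],[0,0,0,0.04,-0.85,0.6,-1],[0,0,0,0.04,-0.85,0.95,-1],[0,0,0,0.04,-0.85,0.95,-1]]'
python3 - <<'E'
from h import *
p=arm.grab_frame('wrist');cv2.imwrite('pics/w4.png',cv2.resize(p['frame'][:,:,::-1],None,fx=1.5,fy=1.5))
p=arm.grab_frame('side');cv2.imwrite('pics/s4.png',cv2.resize(p['frame'][130:270,170:330,::-1],None,fx=4.5,fy=4.2,interpolation=2))
E
```

```text
time_s: 7.08
position: [556.9, -127.0, 145.1]
tcp_rot: [[0.063, 0.011, 0.998], [-0.998, -0.021, 0.063], [0.021, -1.0, 0.009]]
ft_force: [1.1, -0.9, -0.5]
opening: 0.8
```

View pics/w4.png

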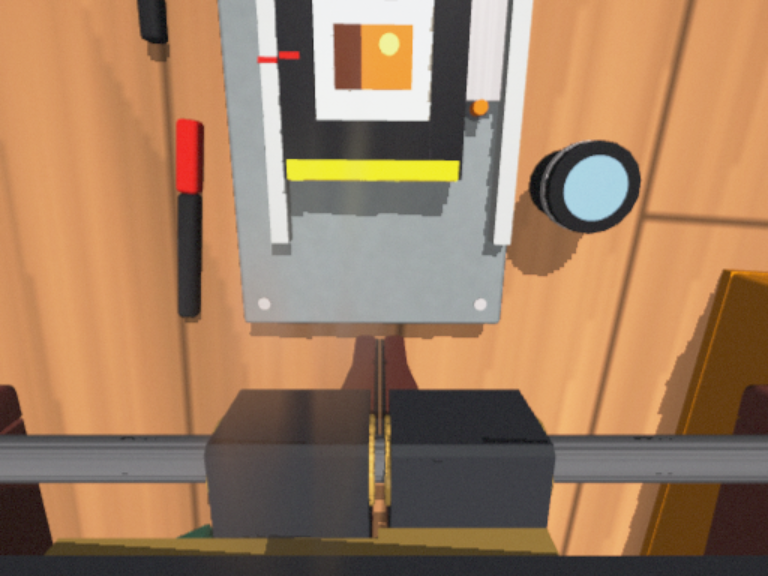

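The picture shows the carrier latched. The ear sits against the orange pin at (480, 106) and the red marks line up at (268, 60) and (289, 56). Next is the button.

```bash

python3 -m inch '[[0.0067,0.0035,0,-0.25,0.3,0.2,-1],[0.0067,0.0035,0,-0.25,0.7,0.2,-1],[0.0067,0.0035,0,-0.25,0.95,0.2,-1],[0.0067,0.0035,0,-0.25,0.95,0.2,-1]]'
python3 -m inch '[[0,0,0,-0.25,0.4,0,-1],[0,0,0,-0.25,0.8,0,-1],[0,0,0,-0.25,0.9,0,-1],[0,0,0,-0.25,0.9,0,-1],[0,0,0,-0.25,0.9,0,-1]]'
python3 - <<'E'
from h import *
p=arm.grab_frame('wrist');cv2.imwrite('pics/w5.png',cv2.resize(p['frame'][:,:,::-1],None,fx=1.5,fy=1.5))
print(proj(p,(502.9,135.7,68))*1.5)
for q in arm.regions_of(p,'exposure_button')[:3]:
    m=q['mask'];hsv=cv2.cvtColor(p['frame'],cv2.COLOR_RGB2HSV)
    print(q['score'],q['pixel'],m.sum())
f=p['frame'].astype(int);r=(f[:,:,0]>130)&(f[:,:,1]<70)&(f[:,:,2]<70)
n,l,s,c=cv2.connectedComponentsWithStats(r.astype(np.uint8))
for i in range(1,n):
    if s[i,4]>80: print(s[i],c[i],atz(p,c[i],68).round(1))
E
```

```text
time_s: 7.52
position: [526.6, -25.8, 159.5]
tcp_rot: [[0.067, -0.009, 0.998], [-0.998, 0.005, 0.067], [-0.006, -1.0, -0.009]]
ft_force: [0.8, 0.9, 0.3]
opening: 0.2
time_s: 7.93
position: [500.2, 65.1, 158.4]
tcp_rot: [[0.07, -0.012, 0.997], [-0.998, 0.005, 0.07], [-0.006, -1.0, -0.011]]
ft_force: [-0.6, 0.8, -0.9]
opening: 0.6
[395.15179502 175.49840277]
0.94 [261.8, 116.3] 913
[248 101  34  35 930] [264.32258065 118.24516129] [503.7 134.8  68. ]
```

View pics/w5.png

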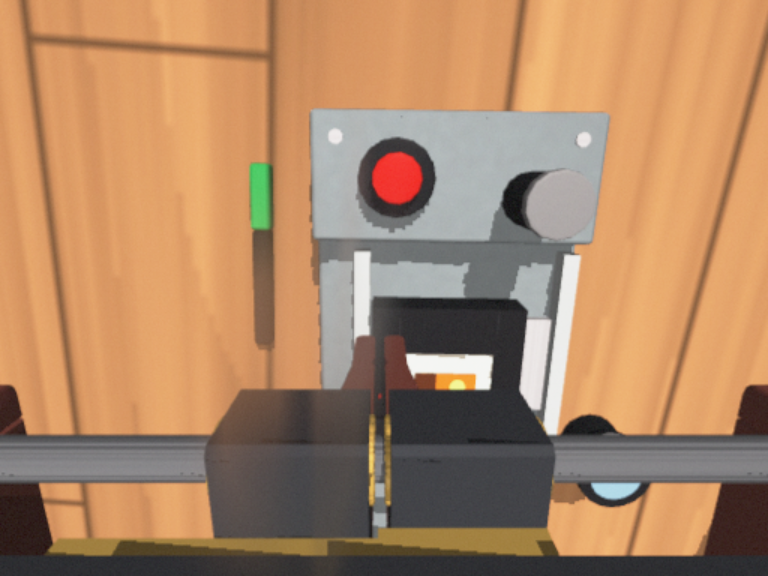

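Button centre from the wrist view is (503.7, 134.8), and the fit gave (502.9, 135.7).

```bash

python3 -m inch '[[0.001,0,0,0.035,0.4,0,-1],[0.001,0,0,0.035,0.7,-0.1,-1],[0.001,0,0,0.035,0.7,-0.4,-1],[0.001,0,0,0.035,0.7,-0.78,-1],[0.001,0,0,0.035,0.7,-0.78,-1],[0.001,0,0,0.035,0.7,-0.78,-1]]'
python3 - <<'E'
from h import *
for n,(x,y) in {'scene':(205,115),'side':(150,110)}.items():
    p=arm.grab_frame(n)
    cv2.imwrite(f'pics/{n}6.png',cv2.resize(p['frame'][y:y+110,x:x+140,::-1],None,fx=5.4,fy=5.4,interpolation=2))
E
```

```text
time_s: 8.53
position: [503.0, 132.3, 79.4]
tcp_rot: [[0.066, -0.016, 0.998], [-0.998, 0.007, 0.066], [-0.008, -1.0, -0.016]]
ft_force: [-0.1, -0.1, 0.2]
opening: 0.4
```

View pics/scene6.png

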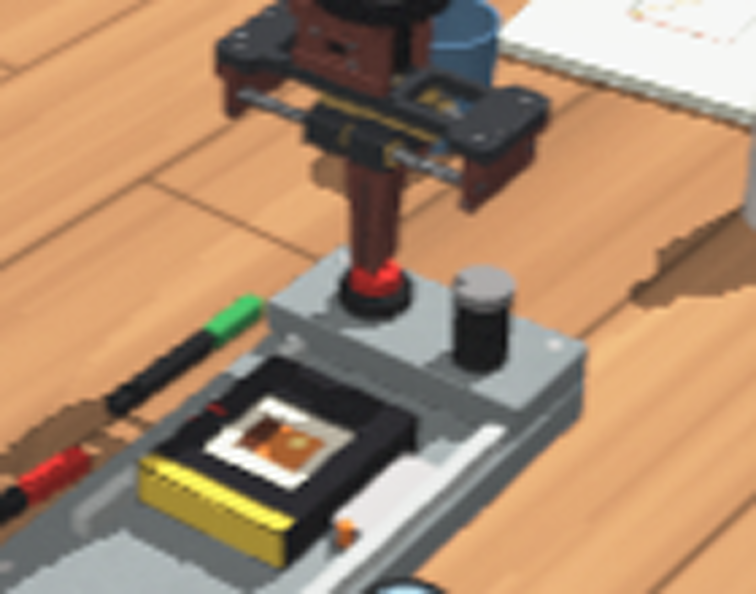

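View pics/side6.png

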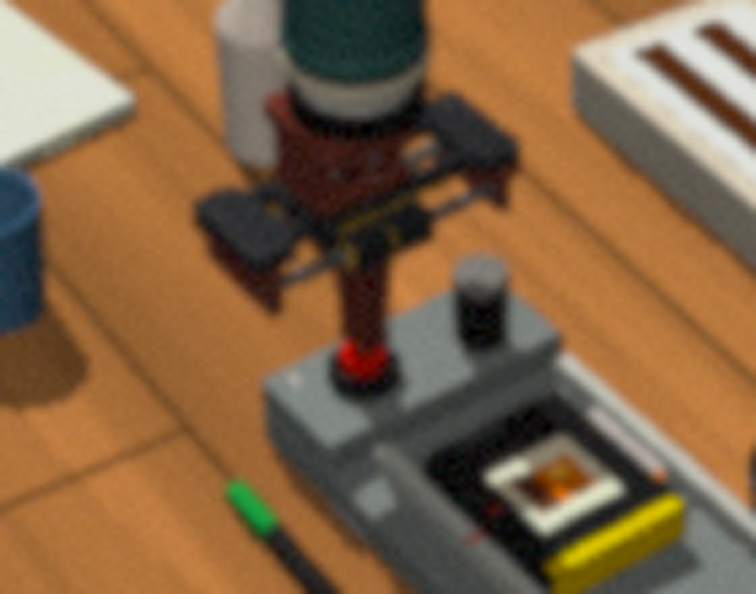

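The fingers are just above the red button in both views, well clear of the can.

```bash

python3 -m inch '[[0,0,0,0.01,0.03,-0.04,-1],[0,0,0,0.01,0.03,-0.08,-1],[0,0,0,0.01,0.03,-0.08,-1]]'
python3 -m inch '[[0,0,0,0,0,-0.03,-1],[0,0,0,0,0,-0.03,-1],[0,0,0,0,0,-0.03,-1]]'
python3 -m inch '[[0,0,0,0,0,-0.03,-1],[0,0,0,0,0,-0.03,-1],[0,0,0,0,0,-0.03,-1]]'
```

```text
time_s: 8.88
position: [507.4, 135.7, 74.6]
tcp_rot: [[0.066, -0.008, 0.998], [-0.998, 0.008, 0.066], [-0.009, -1.0, -0.007]]
ft_force: [-0.2, -0.5, -0.4]
opening: 0.8
time_s: 9.13
position: [507.7, 135.7, 72.0]
tcp_rot: [[0.066, -0.007, 0.998], [-0.998, 0.008, 0.066], [-0.009, -1.0, -0.007]]
ft_force: [-0.2, 0.2, 3.2]
opening: 0.4
time_s: 9.38
position: [507.8, 135.7, 69.1]
tcp_rot: [[0.066, -0.007, 0.998], [-0.998, 0.008, 0.066], [-0.009, -1.0, -0.007]]
ft_force: [-0.4, -0.4, 4.7]
opening: 0.4
```

```bash

python3 -m inch '[[0,0,0,0,0,-0.03,-1],[0,0,0,0,0,-0.03,-1],[0,0,0,0,0,-0.03,-1]]'
python3 -m inch '[[0,0,0,0,0,-0.03,-1],[0,0,0,0,0,-0.03,-1],[0,0,0,0,0,-0.03,-1]]'
```

```text
time_s: 9.63
position: [507.9, 135.7, 67.9]
tcp_rot: [[0.066, -0.006, 0.998], [-0.998, 0.008, 0.066], [-0.008, -1.0, -0.006]]
ft_force: [-6.0, -1.1, 23.7]
opening: 0.5
time_s: 9.88
position: [508.0, 135.8, 67.7]
tcp_rot: [[0.066, -0.005, 0.998], [-0.998, 0.008, 0.066], [-0.008, -1.0, -0.005]]
ft_force: [-9.3, -2.1, 35.0]
opening: 0.5
```

```bash

python3 - <<'E'
from h import *
for n,(x,y) in {'scene':(235,130)}.items():
    p=arm.grab_frame(n)
    cv2.imwrite(f'pics/{n}7.png',cv2.resize(p['frame'][y:y+60,x:x+80,::-1],None,fx=9,fy=9,interpolation=2))
E
```

```text
(no output)
```

View pics/scene7.png

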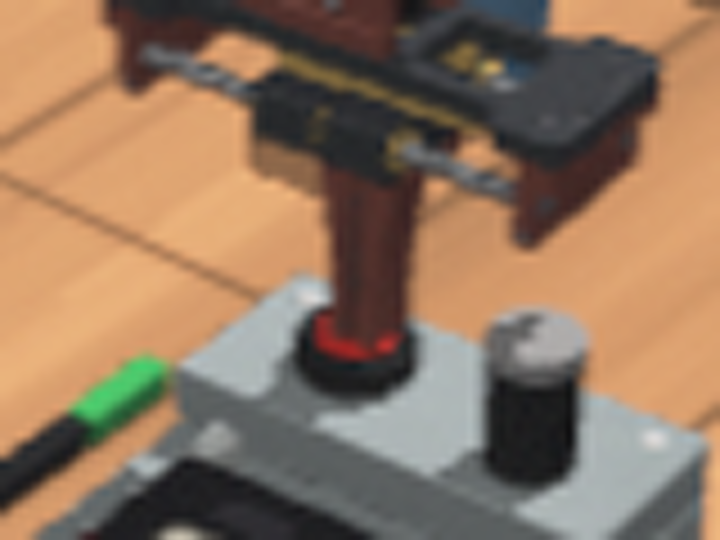

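The button is pressed nearly flush with its collar at about (360, 340) in the crop. I raise the hand straight up and move it clear.

```bash

python3 -m inch '[[0,0,0,0,0,0.1,-1],[0,0,0,0,0,0.3,-1],[0,0,0,0,0,0.6,-1],[0,0,0,0,0,0.95,-1],[0,0,0,0,0,0.95,-1]]'
python3 -m inch '[[0,0,0,-0.1,0,0.5,-1],[0,0,0,-0.4,0.3,0.5,-1],[0,0,0,-0.6,0.6,0.5,-1],[0,0,0,-0.8,0.9,0.5,-1],[0,0,0,-0.8,0.9,0.5,-1],[0,0,0,-0.8,0.9,0.5,-1],[0,0,0,-0.8,0.9,0.5,-1]]'
python3 - <<'E'
from h import *
for n,(x,y) in {'scene':(190,130),'side':(185,145)}.items():
    p=arm.grab_frame(n)
    cv2.imwrite(f'pics/{n}8.png',cv2.resize(p['frame'][y:y+110,x:x+140,::-1],None,fx=5.4,fy=5.4,interpolation=2))
E
```

```text
time_s: 10.35
position: [511.9, 136.4, 168.2]
tcp_rot: [[0.067, 0.004, 0.998], [-0.998, 0.009, 0.067], [-0.009, -1.0, 0.005]]
ft_force: [0.8, 0.5, -0.4]
opening: 0.7
time_s: 10.93
position: [432.1, 226.2, 217.8]
tcp_rot: [[0.068, 0.004, 0.998], [-0.998, 0.009, 0.068], [-0.008, -1.0, 0.005]]
ft_force: [0.5, 0.6, 0.4]
opening: 0.6
```

View pics/scene8.png

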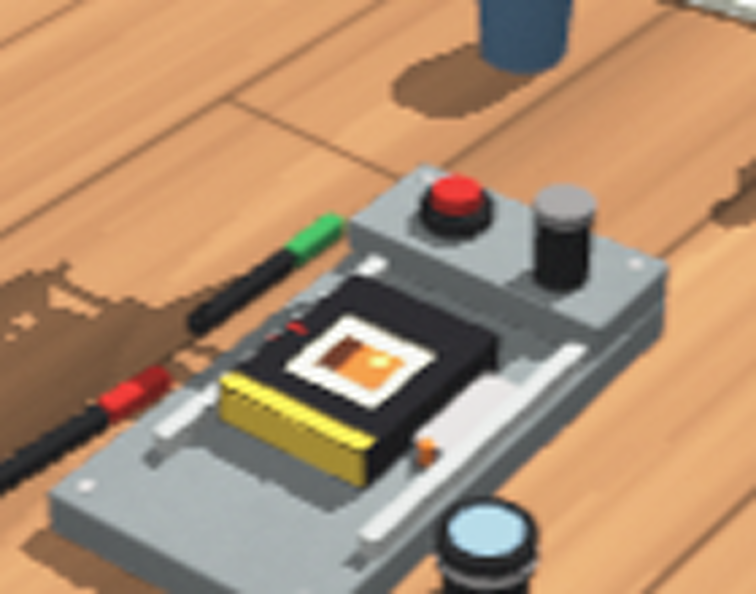

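View pics/side8.png

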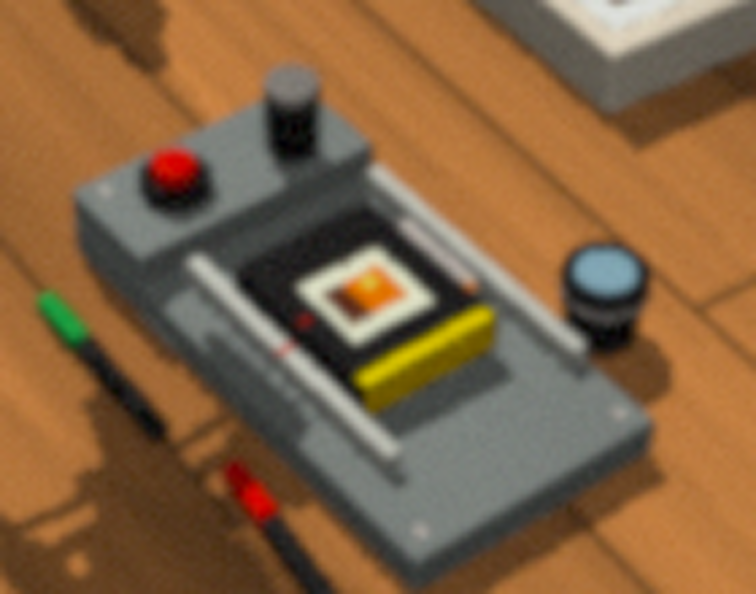

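The carrier is latched on the pin, which shows orange at (427, 452) in the scene crop. The button is back up, and the can, loupe and markers are where they were. The hand is clear.

```bash
python3 -c "
from station import arm
print(arm.finish_job())"
```

```text
the job is handed in; nothing more can be done
None
```

The job is done and handed in at about 11 s of the 45 s allowed; no verdict was reported.

- **Carrier:** I pushed it by its yellow end with closed fingertips until it stopped moving and the force rose from about 6 to 20 N. I then pulled the fingers away quickly. The spring brought it back onto the raised orange pin, with the red marks lined up.
- **Button:** With the carrier latched, I pressed it until the fingers stopped at a height of 67.8 mm, about 6 mm below my estimated first contact at 74 mm. The force climbed from about 5 N to 35 N at the bottom, higher than needed and including about 9 N sideways. The fingertips sat about 4 mm off the button's centre in x.
- **Last checks:** In the final pictures the carrier is still latched and the button is back up. The can, loupe and markers are where they were, and the hand is clear with no force on it. I did not re-check the camera, bottle, cup and film box in the final pictures, but the arm never went down near them.

My first camera estimate of the button's top was about 68 mm, which disagrees with the 74 mm contact estimate. I relied on the force readings, and a picture taken during the press showed the button nearly flush with its collar.

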